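Fit the walnut divider into the coffee-pod caddy

ROBOT

A 6-joint arm with a two-finger parallel gripper is mounted at the origin on the work surface. World frame = base frame: x ahead of the robot, y to its left, z up, the work surface at z = 0. Lengths are in m, angles in rad, forces in N, time in s.
With the tool pointing down it reaches from about 0.3 to 1 m from the base axis. Payload 5.1 kg.
Tool frame: the origin (TCP) lies at the centre of the arm's flange, where the gripper is bolted on; the fingertips stand 190 mm ahead of it and the grasp point (between the pads) lies 171 mm ahead of it (r.hold_point_z is the x of the grasp point in the tool frame, in m); x points along the fingers, y is the direction in which the jaws open and shut, and the axes are right-handed (so a half turn about x gives the same grasp; the last joint's range is limited). The gripper opens to 95 mm and grips with 3 to 60 N. Pads are 20 mm wide; open, the fingers measure 119 mm over their backs; the gripper's body (75 mm by 180 mm) begins 59 mm behind the grasp point.
Start: joints at [-0.083, 0.124, 1.65, -0, 1.367, -0.083], TCP at [0.65, -0, 0.405] pointing down, gripper open.
Joint ranges: [-2.61, 2.61], [-1.02, 2.33], [0.03, 2.71], [-1.35, 4.49], [0.32, 2.68], [-2.91, 2.91]. Speed limits (rad/s): [2.57, 2.57, 3.14, 3.14, 3.14, 3.14].

INTERFACE

Orientations are given as a 3x3 rotation matrix whose columns are the frame's x, y, z axes.
In Python, from station import r, kin, viewer, status gives the robot as it stands. Calls block until the motion is done:
- r.reach(position, orientation): joint-space move of the TCP to a pose.
- r.movel(position, rotation=None, v=0.15, guard=None): straight line of the TCP; rotation=None keeps the orientation; v is the mean speed in m/s. With guard (N) it stops when the force on the tool has changed by that much, and returns True; else False.
- r.move_joints(angles): joint-space move.
- r.release() and r.close_gripper(strength=None): open the fingers fully, or close them until they stop; strength is the grip in N (None keeps the last).
- r.wait(seconds).
- kin.inverse_kinematics(position, orientation): joint angles nearest the present ones, or None.
- viewer.grab_frame(name): name is "scene" or "side" or "wrist"; returns a dict with "image" (420x560x3 uint8, red, green, blue), "fov_y" (degrees; the focal length in pixels is half the picture's height over the tangent of half this angle, whatever the lens; pixels are square), "cx", "cy" (the principal point, pixels), "view" (4x4, takes a point from world to camera coordinates). Camera axes: x right, y up, looking along -z (the intrinsics and any distortion apply to the point x, -y, -z); pixel columns grow to the right and rows downward; lengths in m; the calibration is good to about 2 mm. A picture is of the moment at which its call begins. There is no depth.
A pose or a line that the arm cannot do raises r.MotionError and nothing moves.
- r.hand_in(): hands the job in, once; it reports no verdict.
Readings, each from a call of its own:
- status.read_clock(): time.
- status.read_joint_positions(): joint angles.
- status.read_qd(): joint speeds.
- status.read_effort(): joint torques, N m.
- status.read_eef_pos(): TCP position.
- status.read_ee_rot(): TCP orientation.
- status.read_ft_force(): force on the tool from outside, world axes, zero at the start.
- status.read_wrist_torque(): the same for the moment, N m.
- status.read_opening(): finger opening in m.
Only numpy, scipy, OpenCV 4.12 (cv2) and the standard library are available. Lean on these libraries where they do the work, as an engineer would, in place of code of your own. Each camera call takes 0.05 s, during which the arm holds its last target. There are 200 camera calls.

TASK

Take the dark walnut divider out of the green rack and slide it down between the brass guides of the coffee-pod caddy until it sits fully home on the caddy's floor, tab upwards, then let go. Leave the white divider standing where it is in the rack.

Things in the scene. Friction and masses are not known exactly. Their poses are not given: they have to be found in the camera images.
- walnut_divider: Dark walnut board, loose, upright in a rack slot, about 0.09 kg. Lower part 8 mm thick (x), 120 wide (y), 65 high (z); above it, centred, a grip tab 12 thick (x), 56 wide (y), from 65 to 115 mm up. Origin: centre of the lower edge (10 mm above the counter at first); z up. Same if turned half round about z. Pinch the tab across x from above; lift straight out.
- white_divider: White divider of the same shape, size and axes as the walnut one, in the rack's other slot, parallel to the walnut one and 100 mm from it along their x. To be left there.
- rack: Sage-green rack fixed to the counter, 180 (x) by 150 (y) mm, base 10 mm thick; origin: centre of its underside. Slots at x = -50 and +50 mm, 11 mm wide, formed by posts at the dividers' ends, 44 mm above the counter at most. Which divider is in which slot varies; rack and caddy may swap sides.
- guide_seat (a point): Where the centre of the divider's lower edge belongs: on the floor of the fixed, pale wooden pod caddy, midway between its 2 guides; x along the caddy (220 mm), y from guide to guide (148 mm outside, 132 inside), z up; rim 65 mm above. A guide is a channel between 2 brass ribs 14 mm deep on a long wall: 14 mm wide in x up to 42 mm, flaring to 34 at the rim. Pods at |x| > 60 mm, 29 high.
Not all that is in view belongs to the job. Leave any blue or purple look-alike of the walnut_divider alone.

How it is judged:
At the end, for the whole second after the job is handed in: The walnut divider stands in the caddy's guides, tab up: the centre of its lower edge within 10 mm (x), 15 mm (y) and 8 mm (height) of guide_seat, within 0.2 rad of upright and of the guides' direction, at rest; the white divider is upright, within 20 mm of where it started (z of walnut_divider in the frame of guide_seat between -0.005 and 0.008 m and x of walnut_divider in the frame of guide_seat between -0.01 and 0.01 m and y of walnut_divider in the frame of guide_seat between -0.015 and 0.015 m and angle between each of walnut_divider, white_divider's own z axis and vertical below 0.2 rad and angle between the x axis of walnut_divider and the x axis of guide_seat, either way round below 0.2 rad and linear speed of walnut_divider below 0.02 m/s and distance of white_divider from where it was at the start of the episode below 0.02 m); the robot touches nothing.
It fails at once if the white divider is pulled or knocked out of its place (over 30 mm) (distance of white_divider from where it was at the start of the episode above 0.03 m).
It also fails if it takes over 45 s, if anything falls off the work surface, if the arm or the gripper's body presses on something with over 40 N, if the wrist force passes 120 N, or if a joint passes its speed limit or range.

## Working session

There is one attempt and no reset: what is moved stays moved. The work goes in short steps, each a Python script; the robot and the scene stay as the last script left them, time stands still between calls to the robot, and variables do not carry over. Pictures are saved under pics/ and viewed, about 8 in all and at most 12, crops included, and the job is handed in when it is done.

```bash
ls; mkdir -p pics
python3 - <<'E'
from station import r,kin,viewer,status
import cv2,numpy as np,pickle
fs={}
for n in ["scene","side","wrist"]:
    f=viewer.grab_frame(n); fs[n]=f; cv2.imwrite(f"pics/{n}0.png",f["image"][:,:,::-1])
    print(n,[k for k in f],f["fov_y"],f["cx"],f["cy"],np.round(f["view"],3).tolist(),{k:f[k] for k in f if k not in("image","view")})
pickle.dump(fs,open("f0.pkl","wb"))
print(status.read_clock(),r.hold_point_z,np.round(status.read_ee_rot(),3))
a=np.hstack([fs["scene"]["image"],fs["side"]["image"]])
E
```

```text
pics
scene ['image', 'fov_y', 'cx', 'cy', 'view'] 45.63252391632025 275.55291210152683 209.7386755458011 [[0.342, 0.939, -0.021, -0.271], [-0.507, 0.204, 0.837, 0.22], [0.791, -0.276, 0.546, -1.653], [0.0, 0.0, 0.0, 1.0]] {'fov_y': 45.63252391632025, 'cx': 275.55291210152683, 'cy': 209.7386755458011}
side ['image', 'fov_y', 'cx', 'cy', 'view'] 51.92178515906255 277.59200330130324 204.47984487200807 [[0.801, -0.598, -0.022, -0.385], [0.403, 0.511, 0.759, -0.307], [-0.443, -0.617, 0.651, -0.651], [0.0, 0.0, 0.0, 1.0]] {'fov_y': 51.92178515906255, 'cx': 277.59200330130324, 'cy': 204.47984487200807}
wrist ['image', 'fov_y', 'cx', 'cy', 'view'] 60.92631509709494 283.232509364234 214.43291903312928 [[1.0, 0.001, -0.001, -0.65], [-0.002, 0.961, -0.276, 0.032], [0.0, 0.276, 0.961, -0.39], [0.0, 0.0, 0.0, 1.0]] {'fov_y': 60.92631509709494, 'cx': 283.232509364234, 'cy': 214.43291903312928}
0.15 0.1713 [[-0.002  1.     0.   ]
 [ 0.     0.    -1.   ]
 [-1.    -0.002 -0.   ]]
```

View pics/scene0.png

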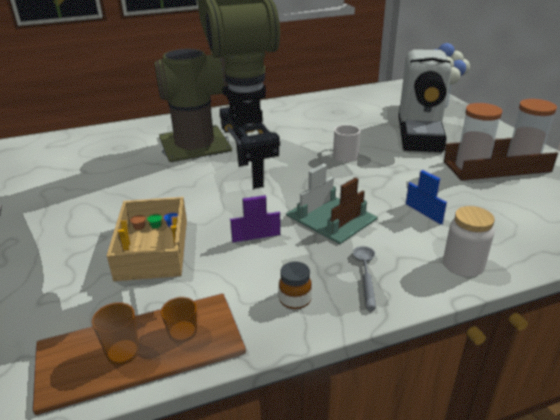

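View pics/side0.png

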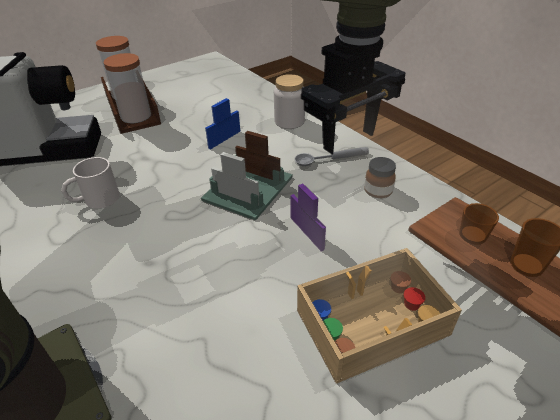

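View pics/wrist0.png

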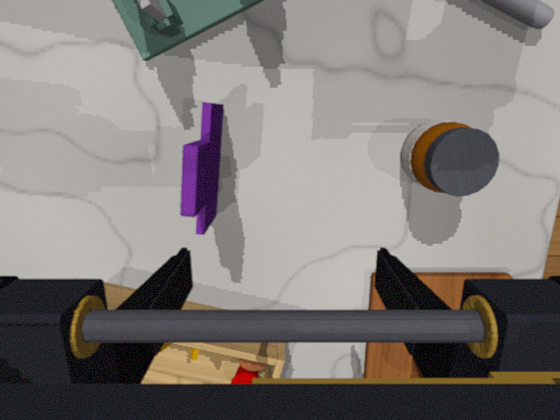

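Scene shows the following candidates:
- Walnut divider: brown, in the green rack, scene (349,203), side (258,155).
- White divider: scene (318,187), side (236,180).
- Purple look-alike: scene (255,220), side (308,215). Loose, so it is excluded.
- Blue look-alike: scene (427,197), side (223,125). Loose, so it is excluded.

The choice is the brown one in the rack. The caddy is at scene (150,237), side (378,312). Next I make rough fixes and take a close crop.

```bash
cat > h.py <<'E'
import numpy as np,cv2
def K(f):
    F=210/np.tan(np.radians(f["fov_y"]/2)); return F,f["cx"],f["cy"]
def ray(f,p):
    F,cx,cy=K(f); V=f["view"]; R=V[:3,:3]
    d=R.T@np.array([(p[0]-cx)/F,-(p[1]-cy)/F,-1.]); return -R.T@V[:3,3],d/np.linalg.norm(d)
def plane(f,p,z):
    c,d=ray(f,p); return c+d*(z-c[2])/d[2]
def tri(fa,pa,fb,pb):
    A=np.zeros((3,3));b=np.zeros(3);L=[ray(fa,pa),ray(fb,pb)]
    for c,d in L:
        M=np.eye(3)-np.outer(d,d);A+=M;b+=M@c
    x=np.linalg.solve(A,b); return x,[np.linalg.norm((np.eye(3)-np.outer(d,d))@(x-c)) for c,d in L]
def proj(f,X):
    F,cx,cy=K(f); q=f["view"][:3,:3]@X+f["view"][:3,3]; return np.array([cx+F*q[0]/-q[2],cy-F*q[1]/-q[2]])
E
python3 - <<'E'
import pickle,cv2,numpy as np
from h import *
f=pickle.load(open("f0.pkl","rb"));s,d=f["scene"],f["side"]
np.set_printoptions(precision=3,suppress=True)
for n,a,b in [("wal tab",(350,184),(258,138)),("white tab",(318,171),(235,162)),("caddy far-left(sc)",(124,201),None),]:
    if b: print(n,*tri(s,a,d,b))
print("caddy rim scene",[plane(s,p,.07) for p in [(124,201),(186,199),(184,245),(111,248)]])
print("caddy rim side",[plane(d,p,.07) for p in [(299,288),(407,252),(459,307),(338,362)]])
w=f["wrist"];print("cam in tool", plane(w,(280,100),0), ray(w,(280,210)))
a=s["image"][140:260,260:400];b=d["image"][100:220,190:330]
cv2.imwrite("pics/crop1.png",cv2.resize(np.hstack([a,b]),None,fx=2.8,fy=2.8,interpolation=cv2.INTER_CUBIC)[:,:,::-1])
E
```

```text
wal tab [0.613 0.252 0.116] [np.float64(0.0034327871312389477), np.float64(0.003432787131238959)]
white tab [0.522 0.21  0.112] [np.float64(0.004553741630035479), np.float64(0.004553741630035544)]
caddy rim scene [array([ 0.405, -0.254,  0.07 ]), array([ 0.454, -0.109,  0.07 ]), array([ 0.638, -0.151,  0.07 ]), array([ 0.59 , -0.299,  0.07 ])]
caddy rim side [array([ 0.436, -0.122,  0.07 ]), array([ 0.642, -0.178,  0.07 ]), array([ 0.614, -0.307,  0.07 ]), array([ 0.397, -0.26 ,  0.07 ])]
cam in tool [0.646 0.089 0.   ] (array([0.65 , 0.077, 0.383]), array([-0.01 , -0.264, -0.965]))
```

View pics/crop1.png

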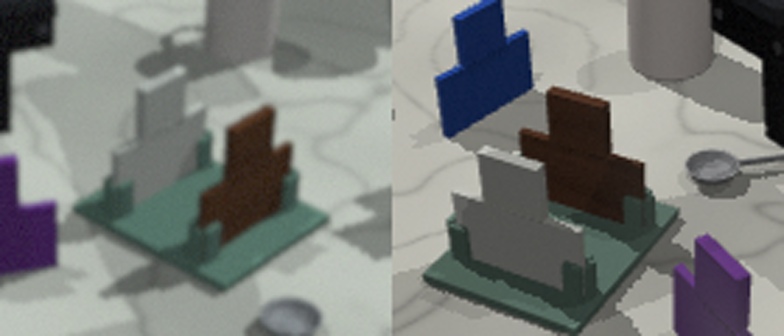

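The close crop confirms it. The walnut board is the brown one in the rack's far slot, with the white one 100 mm from it at the near slot. Next come wrist views from above the rack and the caddy.

```bash
cat >> h.py <<'E'
def down(a):
    c,s=np.cos(a),np.sin(a); return np.array([[0,c,s],[0,s,-c],[-1,0,0.]])
E
python3 - <<'E'
from station import r,kin,viewer,status
from h import *
import pickle
o={}
r.reach([.52,-.205,.42],down(-.24)); o["cad"]=viewer.grab_frame("wrist"); print(status.read_clock())
r.reach([.567,.231,.42],down(.43)); o["rack"]=viewer.grab_frame("wrist"); print(status.read_clock())
pickle.dump(o,open("f1.pkl","wb"))
im=np.hstack([o["cad"]["image"],o["rack"]["image"]])
for k in o: cv2.imwrite(f"pics/{k}1.png",cv2.resize(o[k]["image"],None,fx=1.4,fy=1.4,interpolation=cv2.INTER_CUBIC)[:,:,::-1])
E
```

```text
1.1583
2.8167
```

View pics/cad1.png

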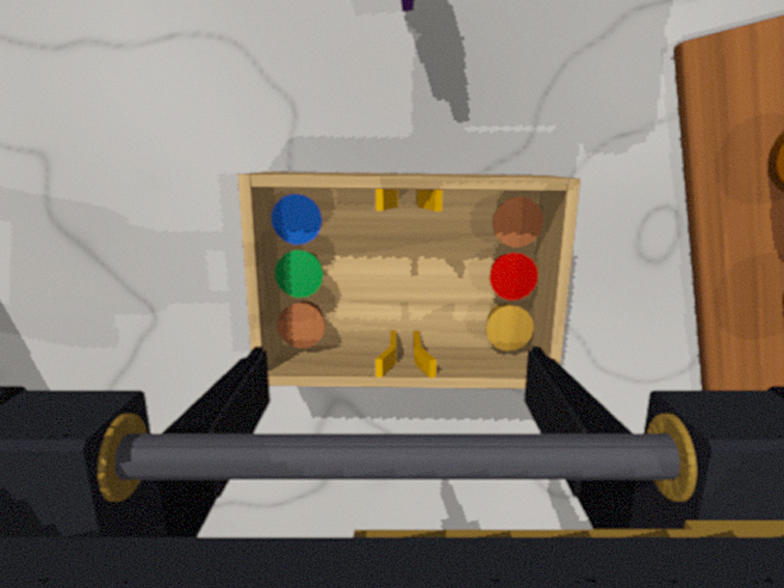

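View pics/rack1.png

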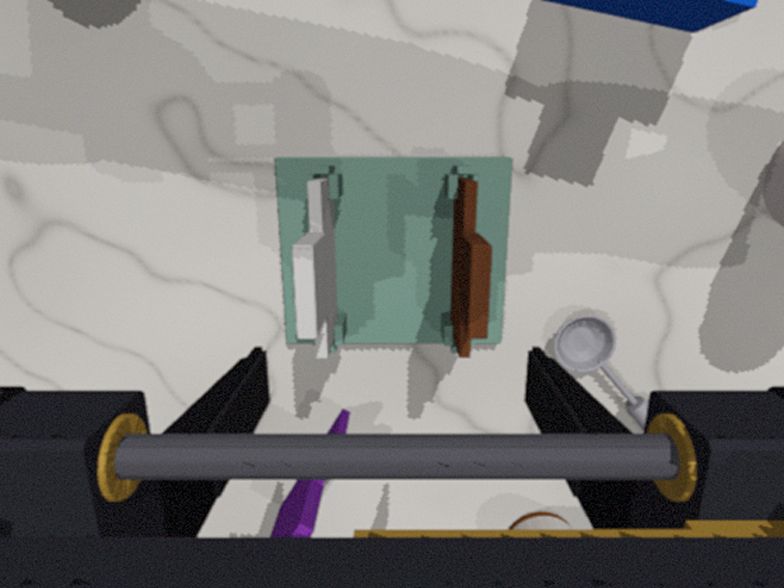

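Caddy view: rim corners at (241,173), (580,178), (563,387), brass ribs at (387,198), (430,198), (388,353) and (424,353), scaled ×1.4. Rack view: walnut tab top about (479,287), white tab top about (305,290). Next I extract these with masks.

Run:
```python
import pickle
from h import *
np.set_printoptions(precision=4,suppress=True)
o=pickle.load(open("f1.pkl","rb"))
def hsv(f): return cv2.cvtColor(f["image"],cv2.COLOR_RGB2HSV)
# rack
f=o["rack"];h=hsv(f)
m=cv2.inRange(h,(3,90,30),(18,255,255)); m[:,:290]=0;m[:100]=0;m[265:]=0;m[:,370:]=0
n,l,st,ce=cv2.connectedComponentsWithStats(m);print([(s.tolist()) for s in st[1:] if s[4]>50])
v=h[:,:,2]
for row in (180,190,200,210,220,230): 
    print(row,np.nonzero(m[row])[0][[0,-1]],v[row,320:354])
print("col343",v[160:250,343],v[160:250,339])
g=cv2.inRange(h,(60,40,40),(95,255,255));g[280:]=0
c=max(cv2.findContours(g,0,2)[0],key=cv2.contourArea);q=cv2.boxPoints(cv2.minAreaRect(c));P=np.array([plane(f,p,.01) for p in q]);print("rack",P[:,:2],P.mean(0),[np.linalg.norm(P[i]-P[i-1]) for i in range(4)])
# caddy
f=o["cad"];h=hsv(f)
b=cv2.inRange(h,(20,200,110),(30,255,255))
n,l,st,ce=cv2.connectedComponentsWithStats(b);print("brass",[(s.tolist(),c) for s,c in zip(st[1:],ce[1:]) if s[4]>20 and s[1]<300])
w=cv2.inRange(h,(10,60,60),(28,255,255));w[300:]=0;w[:,:165]=0;w[:,425:]=0
def fit(pts): return cv2.fitLine(np.float32(pts),cv2.DIST_HUBER,0,.01,.01).ravel()
T=fit([(x,np.nonzero(w[:,x])[0][0]-.5) for x in range(190,400)])
B=fit([(x,np.nonzero(w[:,x])[0][-1]+.5) for x in range(205,365)])
L=fit([(np.nonzero(w[y])[0][0]-.5,y) for y in range(135,240)])
R=fit([(np.nonzero(w[y])[0][-1]+.5,y) for y in range(140,245)])
def X(a,b):
    t=np.linalg.solve(np.c_[a[:2],-b[:2]],b[2:]-a[2:]);return a[2:]+t[0]*a[:2]
C=[X(T,L),X(T,R),X(B,R),X(B,L)];print(np.array(C))
for z in (.065,.07,.075):
    P=np.array([plane(f,c,z) for c in C]);print(z,P.mean(0),[np.linalg.norm(P[i]-P[i-1]) for i in range(4)],[np.arctan2(*(P[j]-P[i])[1::-1]) for i,j in((0,1),(3,2),(0,3),(1,2))])
```

```text
[[322, 128, 29, 127, 2361]]
180 [324 350] [ 94  95  80  50  37  34  37  42  47  39  43  43  34  37  39  39  61  78
  95  91  95  88  93  87  86  84  86  90  96  92  91  92 125 133]
190 [324 349] [ 94  92  68  47  40  40  31  36  40  34  30  35  34  45  39  42  64  85
  98  93  91  90  93  86  88  88  90  86  92  87  88 113 132 135]
200 [323 349] [ 94  91  65  37  46  37  45  42  31  26  49  45  25  27  39  54  84  90
  92  88  89  92  91  90  86  86  85  87  88  91 102 125 133 130]
210 [323 348] [ 92  81  50  42  45  40  42  38  38  36  24  30  35  37  42  57  81  92
  92  92  92  89  88  86  90  91  86  87  88  88 109 133 129 130]
220 [322 348] [ 92  69  48  39  42  41  42  44  44  33  42  39  34  35  51  71  87  94
  86  91  84  89  88  94  87  92  88  86  89  99 128 135 130 131]
230 [323 347] [ 63  59  39  44  38  44  41  46  49  64  51  47  41  42  59  80  93  97
  98 102 100 102 100  99 105 100 101  95  91 130 140 148 146 147]
col343 [127 130 129 131 130 129 130 117  77  72  73  75  75  76  83  94  94  88
  95  91  87  91  88  84  90  92  90  90  90  91  86  90  91  85  93  85
 
[... 1323 characters left out ...]
5607), np.float64(-0.25231489002343044), np.float64(-1.8211015066813236), np.float64(-1.8146200968884816)]
0.07 [ 0.5263 -0.2133  0.07  ] [np.float64(0.1494661966040946), np.float64(0.21930677608144827), np.float64(0.15002180771157542), np.float64(0.2202795394666079)] [np.float64(-0.249804683316756), np.float64(-0.25231489002343077), np.float64(-1.8211015066813234), np.float64(-1.8146200968884818)]
0.075 [ 0.5265 -0.212   0.075 ] [np.float64(0.14719970806960297), np.float64(0.21598123288293142), np.float64(0.14774689395296378), np.float64(0.21693924539391787)] [np.float64(-0.24980468331675595), np.float64(-0.2523148900234303), np.float64(-1.8211015066813234), np.float64(-1.8146200968884822)]
```

Run:
```python
import pickle
from h import *
np.set_printoptions(precision=4,suppress=True)
f=pickle.load(open("f1.pkl","rb"))["rack"]
P=lambda x,y:plane(f,(x,y),.125)
print("width",np.linalg.norm(P(336.3,180)-P(351.6,180)),np.linalg.norm(P(334.6,220)-P(349.2,220)))
a,b=P(344.6,174.4),P(341.0,241.9);d=b-a
print(a,b,np.linalg.norm(d),"centre",(a+b)/2,"xdir angle",np.arctan2(d[1],d[0])+np.pi/2)
# rack edges
h=cv2.cvtColor(f["image"],cv2.COLOR_RGB2HSV);g=cv2.inRange(h,(60,40,40),(95,255,255))
L=[(np.nonzero(g[y,150:])[0][0]+149.5,y) for y in range(120,240)];R=[(np.nonzero(g[y,:400])[0][-1]+.5,y) for y in range(120,240)]
T=[(x,np.nonzero(g[80:,x])[0][0]+79.5) for x in list(range(200,220))+list(range(250,310))+list(range(345,360))]
for pts in(L,R,T):
    q=np.array([plane(f,p,.01) for p in pts])[:,:2];v=cv2.fitLine(np.float32(q),cv2.DIST_HUBER,0,1e-4,1e-4).ravel();print(v,np.arctan2(v[1],v[0]))
```

```text
width 0.011919230946815788 0.011742484576362034
[0.5979 0.278  0.125 ] [0.6209 0.2272 0.125 ] 0.05571082702067556 centre [0.6094 0.2526 0.125 ] xdir angle 0.4248477256696259
[ 0.4171 -0.9089  0.4827  0.1962] -1.1405715
[ 0.4167 -0.909   0.6437  0.27  ] -1.1409644
[0.9089 0.417  0.5366 0.3003] 0.43019104
```

Tab centre is (0.609, 0.253) with yaw 0.43, and the rack edges agree to within 1 mm. Now I grasp and lift.

Run:
```python
from station import r,kin,viewer,status
from h import *
R=down(.43);p=np.array([.6094,.2526,0])
r.reach(p+[0,0,.36],R)
print(r.movel(p+[0,0,.2713],v=.1,guard=15),status.read_eef_pos())
r.close_gripper(35);r.wait(.2);print(status.read_opening(),status.read_ft_force(),status.read_wrist_torque())
print(r.movel(p+[0,0,.40],v=.1,guard=25)); print(status.read_opening(),status.read_ft_force(),status.read_clock())
Rc=down(-.251)
r.reach([.5263,-.2133,.40],Rc);r.wait(.3)
import pickle
o={n:viewer.grab_frame(n) for n in("wrist","side","scene")};pickle.dump(o,open("f2.pkl","wb"))
print(status.read_clock(),status.read_eef_pos(),status.read_opening())
s=o["side"]["image"][120:400,200:500];w=o["wrist"]["image"][60:340,140:440]
cv2.imwrite("pics/h2.png",cv2.resize(np.hstack([s,w]),(800,373))[:,:,::-1])
```

```text
False [0.6097801  0.25275803 0.27222571]
0.011899073621937043 [-0.28885049  0.17835401 -0.8624995 ] [ 0.01462652 -0.07444073  0.02126068]
False
0.011900453356166388 [ 0.51998347 -0.0023906  -0.6654068 ] 7.15
9.325 [ 0.52640345 -0.21313168  0.40001921] 0.011990327906113311
```

View pics/h2.png

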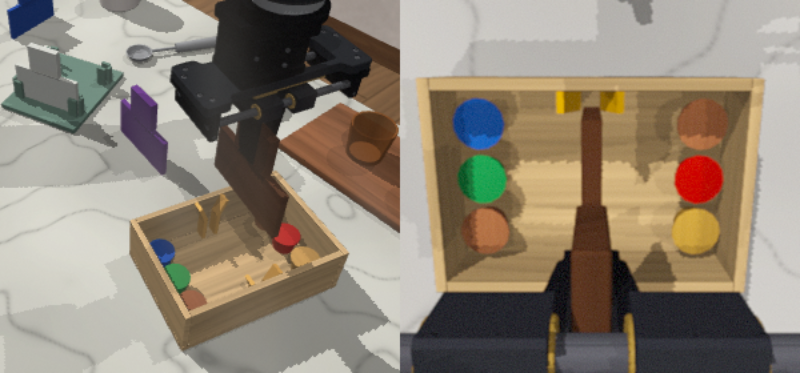

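The walnut divider is held upright and aligned with the guides, and the white one still stands in the rack. Now I lower it with a force guard.

Run:
```python
from station import r,kin,viewer,status
from h import *
p=np.array([.5263,-.2133,0])
print(r.movel(p+[0,0,.345],v=.1,guard=10))
print(r.movel(p+[0,0,.283],v=.05,guard=6),status.read_eef_pos(),status.read_ft_force())
print(r.movel(p+[0,0,.258],v=.02,guard=6),status.read_eef_pos(),status.read_ft_force(),status.read_clock())
f=viewer.grab_frame("side")["image"][200:400,270:490]
cv2.imwrite("pics/s3.png",cv2.resize(f,None,fx=3,fy=3)[:,:,::-1])
```

```text
False
False [ 0.52645291 -0.21335845  0.28347604] [ 0.89247701 -0.22484621 -0.27276363]
True [ 0.52633741 -0.21329156  0.26916344] [0.87022965 0.85604444 4.0777    ] 12.175
```

View pics/s3.png

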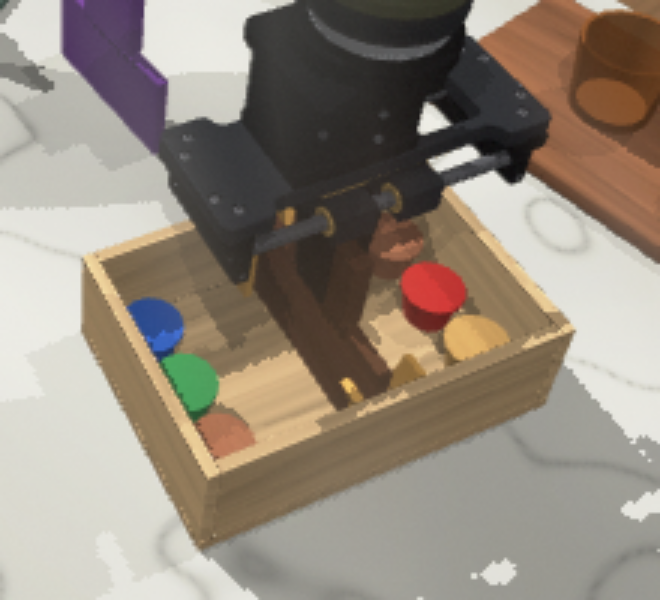

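Contact came at the predicted floor height: the lower edge is at about 7 mm and the board is between the ribs. Now I release, retreat and check.

Run:
```python
from station import r,kin,viewer,status
from h import *
import pickle
np.set_printoptions(precision=4,suppress=True)
p=np.array([.5263,-.2133,0])
r.release();r.wait(.3);r.movel(p+[0,0,.42],v=.12);r.wait(.3)
f=viewer.grab_frame("wrist");s=viewer.grab_frame("side");pickle.dump((f,s),open("f4.pkl","wb"))
print(status.read_clock(),status.read_ft_force(),status.read_opening())
print("expected tab top proj",proj(f,p+[0,0,.121]),"side",proj(s,p+[0,0,.121]))
h=cv2.cvtColor(f["image"],cv2.COLOR_RGB2HSV);m=cv2.inRange(h,(3,90,15),(14,255,130))
h2=cv2.cvtColor(s["image"],cv2.COLOR_RGB2HSV)
c=np.hstack([f["image"][60:340,140:440],s["image"][120:400,200:500]])
cv2.imwrite("pics/v4.png",cv2.resize(c,(800,373),interpolation=cv2.INTER_CUBIC)[:,:,::-1])
```

```text
15.7333 [ 0.617   0.1924 -0.1481] 0.095111517747553
expected tab top proj [283.59   211.8065] side [380.9546 276.1212]
```

View pics/v4.png

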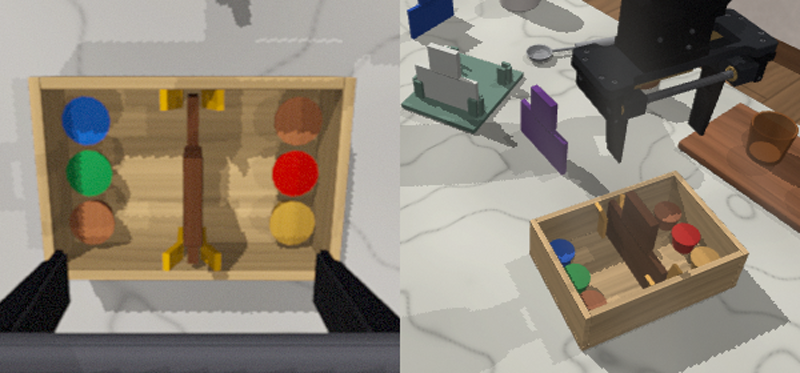

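The divider stands upright in the guides, with its tab top at about pixel (284.8, 212) against the expected (283.6, 211.8), about 1 mm off. The white divider is still in the rack and the gripper is clear.

```bash
python3 -c "
from station import r
r.hand_in()"
```

```text
the job is handed in; nothing more can be done
```

The walnut divider is in the caddy, between the brass guides and down on the floor with its tab up. I've handed the job in; no verdict is reported.

- **How it went:** I gripped the tab from above (11.9 mm opening) and lifted the divider straight out. I then lowered it with a force guard until it touched the floor, with the tool within about 1 mm of the predicted height, and let go.
- **Last checks:** The final pictures show it upright and square to the guides, with its tab about 1 mm from where it should be. I judged that position by eye from the picture. The white divider stands in its slot, also judged by eye rather than measured. The gripper was open and clear, and the clock read 15.7 s.
- **Disagreements:** No check failed. The first rough two-camera fixes missed each other by 3–5 mm, so I used the wrist views instead. The rack measured 177 mm long instead of 180, probably from mask edges.

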